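# Seat the keyed rotor adapter in the drive hub

## Task

Press the green plunger on the drive unit down to its stop, which swings the yellow dust cover off the hub. Then take the blue-handled rotor adapter from its black stand and push its shaft into the hub, turning it until the key slips into the keyway, and keep pushing against the spring in the hub until the flange is flush on the hub's rim. Finish while still gripping the adapter and holding it pressed fully home (the spring would push it out again), and leave the other things on the bench where they are.

Things in the scene. Friction and masses are not known exactly. Their poses are not given: they have to be found in the camera images.
- plunger_top (a point): Centre of the flat top of the green mushroom plunger on the drive unit (head 32 mm across, 6 mm thick, on a 14 mm stem). Starts 74 mm above the bench; z is up and it is pressed straight down 14 mm to its stop. It needs 4.5 N at first, rising to about 7 N at the stop, and stays where it is left.
- plunger (a joint): Travel of the plunger in m: 0 up, 0.014 down at its stop. It is geared to the yellow cover, which swings 90 degrees away over the full travel.
- drive_unit: White box fixed to the bench, 120 (x) x 170 (y) mm, top 44 mm above the bench; origin at the centre of its underside, z up, controls on its -x face. On top: hub at (0, -40) mm, plunger at (0, 55) mm, the cover's pivot post at (36, -4) mm. The yellow cover disc, 50 mm across, lies over the hub; opened it lies at (72, -40) mm. Cover and post reach 88 mm above the bench.
- hub_mouth (a point): Centre of the mouth of the steel hub, level with its rim, 80 mm above the bench; z up, x points to the keyway (red mark on rim and side; direction varies). Hub 44 mm across, bore 20 mm across, 33 mm deep; keyway 8.4 mm wide, open at the top, reaching 16 mm from the axis. The hub turns only stiffly (0.35 N m).
- ejector (a joint): Travel in m of the sprung brass disc in the bore, whose top starts 23 mm below the rim: 0 up, 0.007 when the adapter's flange is flush on the rim, 0.010 its own end. It pushes back with 6 N when first met, about 9 N when the adapter is home.
- adapter_grip (a point): Centre of the blue grip block of the rotor adapter, 34 (x) x 26 (y) x 36 (z) mm; its flat gripping faces look along its y and -y. z up, x points the way the key points (red line on the block's top and side). The adapter weighs about 150 g and stands upright, its shaft hanging in the hole of the black stand (70 mm square, 50 mm high, foot 80 mm, fixed).
- adapter_seat (a point): Centre of the underside of the adapter's round flange (44 mm across, 5 mm thick), 35 mm below the centre of the grip block and 17 mm below its underside; same axes. Below it the steel shaft, 18 mm across and 30 mm long with a chamfered tip. When home this point coincides with the hub mouth point.
- adapter_key (a point): Middle of the outer face of the brass key on the shaft: 14 mm from the shaft's axis along x and 12 mm below the flange. The key is 6 mm wide and 20 mm long; its lower end is 8 mm above the shaft's tip, so the tip enters the bore before the key meets the rim.
- vial: Small capped vial, 24 x 24 x 50 mm, standing loose on the bench, not to be disturbed; origin at the centre of its underside.
- timer: White bench timer, 55 x 65 x 18 mm, loose, not to be disturbed; origin at the centre of its underside.
- tape_roll: Roll of cream tape, 68 x 68 x 19 mm, loose, not to be disturbed; origin at the centre of its underside.
- rack: Orange tube rack, 52 x 132 x 61 mm, loose, not to be disturbed; origin at the centre of its underside.

How it is judged (in metres and radians):
On the way, in this order (a step that is already met when the one before it is completed fails the run):
1. the plunger is pressed down to its stop while the adapter is still parked (value of joint plunger above 0.0125 m and distance of adapter_seat from where it was at the start of the episode below 0.02 m), for 0.1 s.
2. the adapter is lifted out of its stand (height (world z) of adapter_seat above 0.082 m and distance of adapter_seat from where it was at the start of the episode above 0.03 m and contact force between the fingers and adapter above 1 N), for 0.1 s.
At the end, for the whole second after the job is handed in: Flange within 1.5 mm of the hub's rim, centred within 3 mm and upright within 0.07 rad, key in the keyway, ejector in by over 5.5 mm, adapter pushing on the unit with over 4 N, fingers gripping it (over 2 N), plunger still down past 11.5 mm, adapter at rest (horizontal distance between adapter_seat and hub_mouth below 0.003 m and z of adapter_seat in the frame of hub_mouth below 0.0015 m and x of adapter_key in the frame of hub_mouth above 0.011 m and angle between the z axis of adapter_seat and the z axis of hub_mouth, either way round below 0.07 rad and value of joint ejector above 0.0055 m and contact force between adapter and drive_unit above 4 N and contact force between the fingers and adapter above 2 N and value of joint plunger above 0.0115 m and linear speed of adapter below 0.02 m/s); the arm keeps its last pose, push and grip.
It fails at once if a bystander (vial, timer, tape roll or rack) is moved more than 20 mm (distance of any of vial, timer, tape_roll, rack from where it was at the start of the episode above 0.02 m).
It also fails if it takes over 43 s, if anything falls off the work surface, if the arm or the gripper's body presses on something with over 40 N, if the wrist force passes 120 N, or if a joint passes its speed limit or range.

## Robot

A 6-joint arm with a two-finger parallel gripper is mounted at the origin on a cart in front of the work surface, level with it; the furniture and walls round the work are solid. World frame = base frame: x ahead of the robot, y to its left, z up, the work surface at z = 0. Lengths are in mm, angles in rad, forces in N, time in s.
With the tool pointing down it reaches from about 275 to 850 mm from the base axis. Payload 5.2 kg.
Tool frame: the origin (TCP) lies at the very end of the fingers, on their centre line; the grasp point (between the pads) lies 19 mm behind it (r.tcp_to_grasp is the y of the grasp point in the tool frame, in mm); y points along the fingers, x is the direction in which the jaws open and shut, and the axes are right-handed (so a half turn about y gives the same grasp; the last joint's range is limited). The gripper opens to 85 mm and grips with 20 to 120 N. Pads are 22 mm wide; open, the fingers measure 114 mm over their backs; the gripper's body (76 mm by 85 mm) begins 54 mm behind the grasp point. The pads swing forward as they close: fully open they stand 13 mm farther back than shut.
Start: joints at [-1.38, 0.259, 1.535, -0, 1.348, -0.203], TCP at [211.056, -507.898, 231.31] pointing down, gripper open.
Joint ranges: [-3.14, 3.14], [-0.91, 2.08], [0.19, 2.58], [-1.22, 4.36], [0.22, 2.71], [-3.12, 3.12]. Speed limits (rad/s): [2.57, 2.57, 3.14, 3.14, 3.14, 3.14].

## Interface

Orientations are given as [roll, pitch, yaw] about the fixed x, y, z axes, in that order (R = Rz(yaw) Ry(pitch) Rx(roll)).
In Python, from plant import r gives the robot as it stands. Calls block until the motion is done:
- r.reach(position, orientation): joint-space move of the TCP to a pose.
- r.move_linear(position, ori=None, rate=150, force_limit=None): straight line of the TCP; ori=None keeps the orientation; rate is the mean speed in mm/s. With force_limit (N) it stops when the force on the tool has changed by that much, and returns True; else False.
- r.move_joints(angles): joint-space move.
- r.release() and r.clamp(): open the fingers fully, or close them until they stop; the grip force is fixed at half the most.
- r.pause(seconds).
- r.inverse_kinematics(position, orientation): joint angles nearest the present ones, or None.
- r.snapshot(name): name is "scene" or "top" or "wrist"; returns a dict with "image" (420x560x3 uint8, red, green, blue), "mtx" (3x3 intrinsics, pixels), "k1" (the pictures are not rectified: a ray, as slopes to the right and down, at radius r is drawn at 1 + k1 r^2 times it, then the intrinsics apply), "world_from_camera" (4x4, takes a point from camera to world coordinates). Camera axes: x right, y down, z forward; pixel columns grow to the right and rows downward; lengths in mm; the calibration is good to about 2 mm. A picture is of the moment at which its call begins. There is no depth.
A pose or a line that the arm cannot do raises r.MotionError and nothing moves.
- r.finish_job(): hands the job in, once; it reports no verdict.
Readings, each from a call of its own:
- r.current_time(): time.
- r.current_q(): joint angles.
- r.current_qd(): joint speeds.
- r.current_joint_torque(): joint torques, N m.
- r.current_tcp_pos(): TCP position.
- r.current_tool_rot(): TCP orientation.
- r.current_contact_force(): force on the tool from outside, world axes, zero at the start.
- r.current_ft_torque(): the same for the moment, N m.
- r.current_opening(): finger opening in mm.
Only numpy, scipy, OpenCV 4.12 (cv2) and the standard library are available. Lean on these libraries where they do the work, as an engineer would, in place of code of your own. Each camera call takes 0.05 s, during which the arm holds its last target.

## Working session

There is one attempt and no reset: what is moved stays moved. The work goes in short steps, each a Python script; the robot and the scene stay as the last script left them, time stands still between calls to the robot, and variables do not carry over. Pictures are saved under pics/ and viewed, and the job is handed in when it is done.

```bash
ls; mkdir -p pics; cat > h.py <<'E'
import numpy as np, cv2
from plant import r
def snap(n,f):
    s=r.snapshot(n); cv2.imwrite(f'pics/{f}.png',s['image'][:,:,::-1]); np.savez(f'pics/{f}.npz',**{k:np.asarray(v) for k,v in s.items()}); return s
def load(f): return dict(np.load(f'pics/{f}.npz'))
def ray(s,uv):
    K=s['mtx'];d=np.array([(uv[0]-K[0,2])/K[0,0],(uv[1]-K[1,2])/K[1,1]])
    u=d.copy()
    for _ in range(20): u=d/(1+float(s['k1'])*(u@u))
    T=s['world_from_camera']; return T[:3,3],T[:3,:3]@np.array([u[0],u[1],1])
def plane(s,uv,z):
    o,d=ray(s,uv); return o+d*(z-o[2])/d[2]
def proj(s,p):
    T=s['world_from_camera'];c=T[:3,:3].T@(np.asarray(p,float)-T[:3,3]);u=c[:2]/c[2]
    u=u*(1+float(s['k1'])*(u@u));K=s['mtx'];return np.array([K[0,0]*u[0]+K[0,2],K[1,1]*u[1]+K[1,2]])
E
python3 - <<'E'
from h import *
for n in ['scene','top','wrist']:
    s=snap(n,n+'0'); print(n,s['mtx'].tolist(),s['k1'],np.round(s['world_from_camera'],3).tolist())
print(r.current_time(),r.current_tool_rot(),r.tcp_to_grasp)
E
```

```text
pics
scene [[518.2933328469586, 0.0, 277.6268601507279], [0.0, 518.2933328469586, 204.29047844391866], [0.0, 0.0, 1.0]] 0.01896731915590537 [[-0.557, -0.428, 0.712, -94.312], [-0.831, 0.293, -0.473, 549.096], [-0.006, -0.855, -0.519, 539.028], [0.0, 0.0, 0.0, 1.0]]
top [[408.0024343973495, 0.0, 274.9748333681717], [0.0, 408.0024343973495, 202.70235072603526], [0.0, 0.0, 1.0]] -0.07386253981617817 [[0.002, -0.982, 0.189, 388.171], [-1.0, -0.001, 0.009, 127.682], [-0.009, -0.189, -0.982, 921.466], [0.0, 0.0, 0.0, 1.0]]
wrist [[328.4081409626155, 0.0, 282.43241386596503], [0.0, 328.4081409626155, 206.0713346934306], [0.0, 0.0, 1.0]] -0.03363233111802839 [[0.383, -0.88, -0.281, 284.136], [-0.924, -0.365, -0.116, -478.296], [-0.0, 0.304, -0.953, 372.315], [0.0, 0.0, 0.0, 1.0]]
0.15 [-1.57053260e+00  1.36633050e-03 -1.17703833e+00] -18.700000000000003
```

View pics/scene0.png

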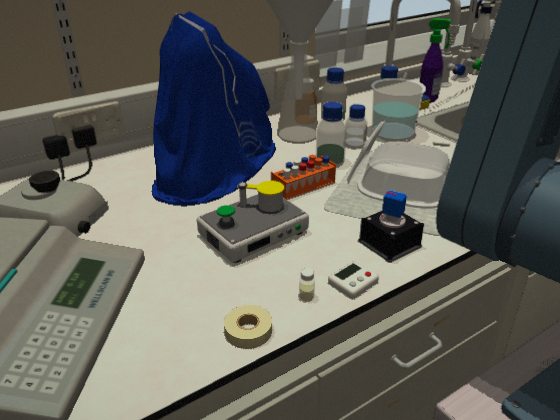

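View pics/top0.png

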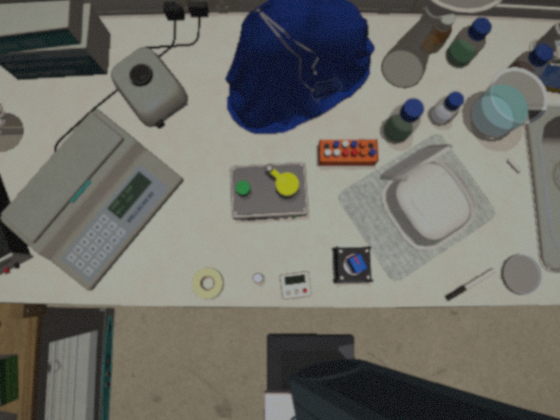

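View pics/wrist0.png

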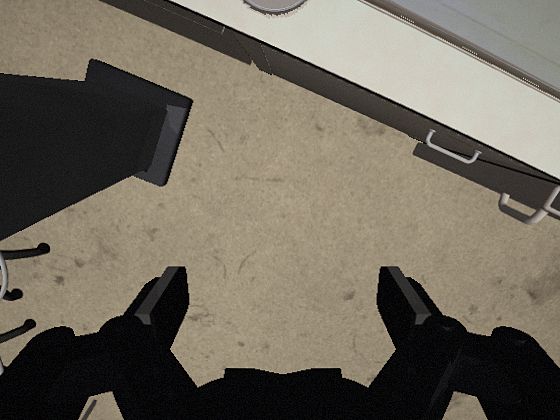

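The scene view shows the green plunger (226,211), the cover (270,193) and the adapter (395,205). In the top view they are at (243,187), (287,184) and (355,263). Next I'll measure them by colour masks.

```bash
cat >> h.py <<'E'
def mask(img,lo,hi,roi=None):
    h=cv2.cvtColor(np.ascontiguousarray(img),cv2.COLOR_RGB2HSV); m=cv2.inRange(h,np.array(lo),np.array(hi))
    if roi is not None:
        z=np.zeros_like(m); a,b,c,d=roi; z[b:d,a:c]=m[b:d,a:c]; m=z
    return m
def cen(m):
    n,l,st,c=cv2.connectedComponentsWithStats(m)
    if n<2: return None
    i=1+np.argmax(st[1:,4]); return c[i],st[i]
def tri(a,b):
    A=[];B=[]
    for o,d in (a,b):
        d=d/np.linalg.norm(d);P=np.eye(3)-np.outer(d,d);A.append(P);B.append(P@o)
    x=np.linalg.solve(A[0]+A[1],B[0]+B[1]); return x,[np.linalg.norm(P@x-q) for P,q in zip(A,B)]
E
python3 - <<'E'
from h import *
t=load('top0');s=load('scene0')
g=cen(mask(t['image'],(45,120,60),(80,255,255),(225,170,260,205)));print('green',g,plane(t,g[0],74))
y=cen(mask(t['image'],(22,150,100),(35,255,255),(255,160,310,205)));print('cover',y,plane(t,y[0],86))
b=cen(mask(t['image'],(105,120,60),(125,255,255),(330,245,375,285)));print('blue',b,plane(t,b[0],100))
g2=cen(mask(s['image'],(45,120,60),(80,255,255),(210,195,245,230)));print('green',g2,plane(s,g2[0],72))
b2=cen(mask(s['image'],(105,120,60),(125,255,255),(370,185,420,225)));print('blue',b2,tri(ray(t,b[0]),ray(s,b2[0])))
print('tri g',tri(ray(t,g[0]),ray(s,g2[0])))
for n,uv,z in [('box c',[(233,164),(305,163),(308,216),(232,218)],44),('stand',[(333,246),(370,246),(373,283),(334,283)],50),('rack',[(319,139),(378,139),(379,165),(319,165)],61),('timer',[(281,272),(308,271),(312,297),(284,300)],18),('vial',[(258,279)],50),('tape',[(207,283)],19)]:
    print(n,[np.round(plane(t,u,z)[:2]).tolist() for u in uv])
for n,box in [('top0',(320,235,390,295)),('top0',(220,150,320,225)),('scene0',(350,180,440,265)),('scene0',(190,170,315,260))]:
    a=load(n)['image'];x0,y0,x1,y1=box
    k=380/(y1-y0) ; cv2.imwrite(f'pics/c_{n}_{x0}.png',cv2.resize(a[y0:y1,x0:x1,::-1],None,fx=k,fy=k,interpolation=cv2.INTER_CUBIC))
ims=[cv2.resize(cv2.imread(f'pics/c_{f}.png'),(400,300)) for f in ['top0_320','top0_220','scene0_350','scene0_190']]
cv2.imwrite('pics/c1.png',np.vstack([np.hstack(ims[:2]),np.hstack(ims[2:])]))
E
```

```text
green (array([242.40689655, 187.71724138]), array([236, 181,  13,  14, 145], dtype=int32)) [583.34897488 205.13942626  74.        ]
cover (array([285.48275862, 182.75431034]), array([271, 170,  28,  26, 464], dtype=int32)) [591.31436147 113.46463814  86.        ]
blue (array([357.74271845, 263.83009709]), array([348, 254,  19,  19, 206], dtype=int32)) [421.56600629 -30.36280242 100.        ]
green (array([225.53900709, 210.09219858]), array([217, 206,  18,  10, 141], dtype=int32)) [580.81892689 207.20955731  72.        ]
blue (array([395.38610039, 199.20849421]), array([383, 190,  24,  24, 259], dtype=int32)) (array([421.79448616, -32.21788262,  91.08298332]), [np.float64(0.1923074989185092), np.float64(0.19230749891859317)])
tri g (array([584.32741479, 205.49428662,  69.60572328]), [np.float64(0.05639344366593289), np.float64(0.056393443666021864)])
box c [[645.0, 230.0], [647.0, 69.0], [527.0, 64.0], [523.0, 229.0]]
stand [[461.0, 12.0], [461.0, -68.0], [383.0, -71.0], [384.0, 11.0]]
rack [[697.0, 38.0], [698.0, -93.0], [638.0, -92.0], [637.0, 40.0]]
timer [[407.0, 123.0], [409.0, 63.0], [354.0, 55.0], [347.0, 116.0]]
vial [[392.0, 171.0]]
tape [[383.0, 284.0]]
```

View pics/c1.png

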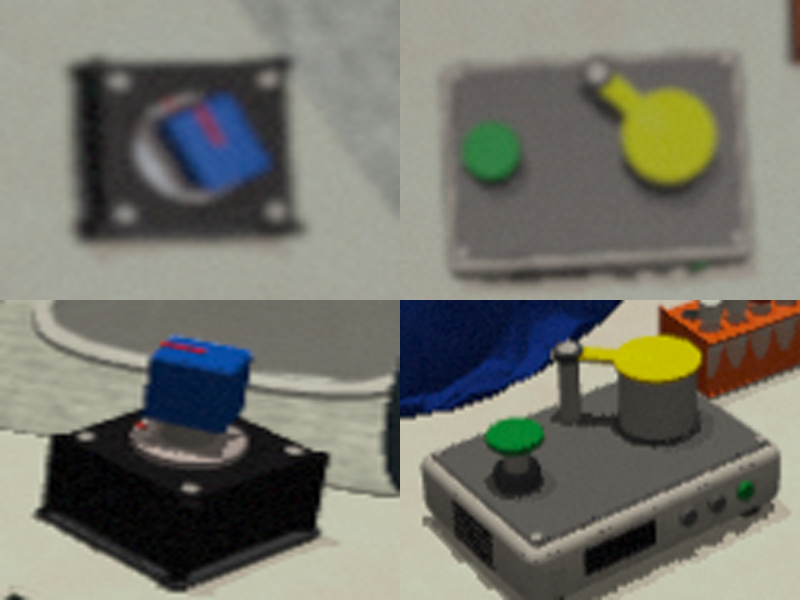

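Unit yaw is small, the plunger is near (583.5, 206), and the adapter is near (422, -31) with its key at about 0.42 rad. Next step is to press the plunger with closed fingers.

```bash
python3 - <<'E'
from h import *
pi=np.pi
for p,y in [((583.5,206,130),0.3),((422,-31,69),-1.15),((422,-31,69),1.99),((591,112,180),0.3)]:
    q=r.inverse_kinematics(p,[-pi/2,0,y]); print(None if q is None else np.round(q,2))
r.clamp()
print(r.current_opening(),r.current_time())
r.reach([583.5,206,130],[-pi/2,0,0.3]); print(r.current_time(),r.current_tcp_pos(),r.current_contact_force())
s=snap('wrist','w1')
hit=r.move_linear([583.5,206,57],rate=40,force_limit=18)
print(hit,r.current_time(),r.current_tcp_pos(),r.current_contact_force())
snap('scene','s1')
E
```

```text
[ 0.16  0.46  1.5   0.    1.18 -0.14]
[-0.34  0.23  2.04 -0.    0.87  0.81]
[-0.34  0.23  2.04 -0.    0.87 -2.33]
[ 0.    0.39  1.48  0.    1.27 -0.3 ]
-0.340423112202273 0.9167
3.775 [583.91317471 205.06490073 130.13426252] [ 0.12050646 -0.38184307  0.1761063 ]
True 5.4667 [583.41251536 206.01106604  60.06282367] [-1.25108895 -0.41432747  6.39057209]
```

```bash
python3 - <<'E'
from h import *
a=cv2.imread('pics/s1.png')[150:280,170:330]; b=cv2.imread('pics/w1.png')
cv2.imwrite('pics/c2.png',cv2.resize(a,None,fx=4,fy=4))
E
```

```text
(no output)
```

View pics/c2.png

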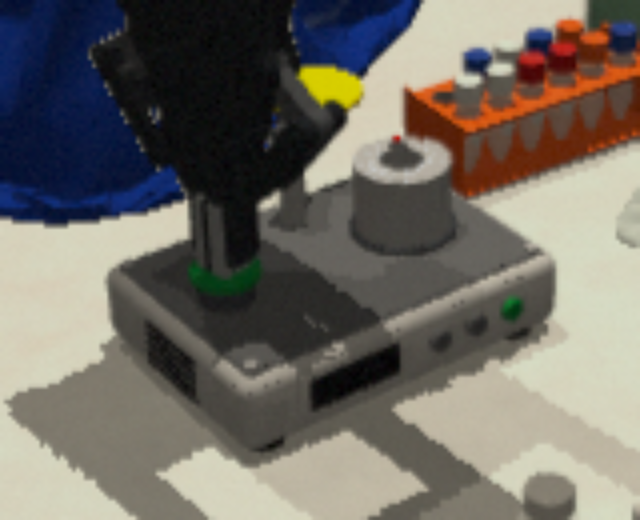

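View pics/w1.png

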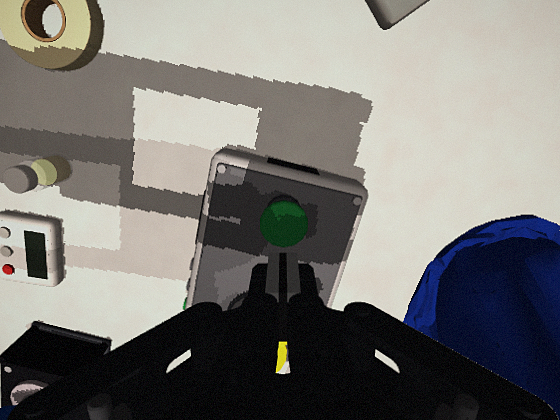

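The plunger is at its stop and the cover is open; the red keyway mark is at the far side of the hub. I'll view the hub from two wrist headings half a turn apart, so the camera's calibration bias cancels.

```bash
python3 - <<'E'
from h import *
pi=np.pi
r.move_linear([583.5,206,150],rate=200)
r.reach([588,111,160],[-pi/2,0,0.3]); r.pause(0.3); snap('wrist','hubA'); print(r.current_time())
r.reach([588,111,160],[-pi/2,0,0.3-pi]); r.pause(0.3); snap('wrist','hubB'); print(r.current_time(),r.current_tcp_pos())
cv2.imwrite('pics/hubAB.png',cv2.resize(np.hstack([cv2.imread('pics/hubA.png'),cv2.imread('pics/hubB.png')]),(800,300)))
E
```

```text
6.9333
9.9333 [588.00190984 110.99957803 160.0092586 ]
```

View pics/hubAB.png

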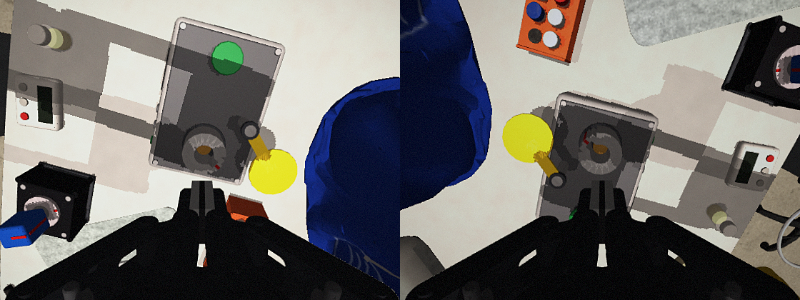

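```bash
python3 - <<'E'
from h import *
A=cv2.imread('pics/hubA.png')[160:260,240:340];B=cv2.imread('pics/hubB.png')[160:260,230:330]
o=np.hstack([cv2.resize(x,(400,400),interpolation=cv2.INTER_CUBIC) for x in (A,B)])
cv2.imwrite('pics/c3.png',np.clip(o.astype(float)*1.8,0,255).astype(np.uint8))
E
```

```text
(no output)
```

View pics/c3.png

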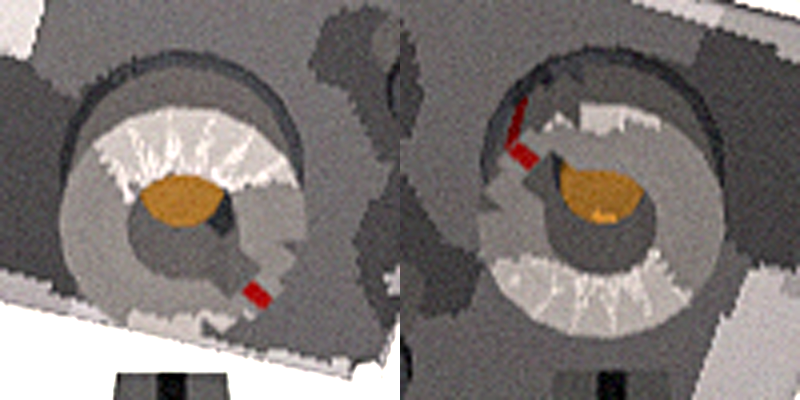

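```bash
python3 - <<'E'
from h import *
A=cv2.imread('pics/hubA.png')[180:248,252:320];B=cv2.imread('pics/hubB.png')[180:248,246:314]
for n,x in (('a',A),('b',B)):
    o=cv2.resize(x,(592,592),interpolation=cv2.INTER_CUBIC).astype(float)
    o=np.clip(o*1.8,0,255).astype(np.uint8)
    cv2.imwrite(f'pics/z{n}.png',o)
E
```

```text
(no output)
```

View pics/za.png

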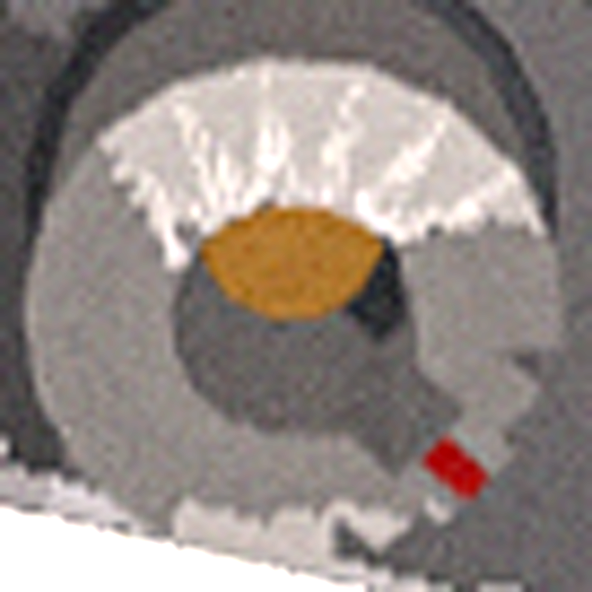

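View pics/zb.png

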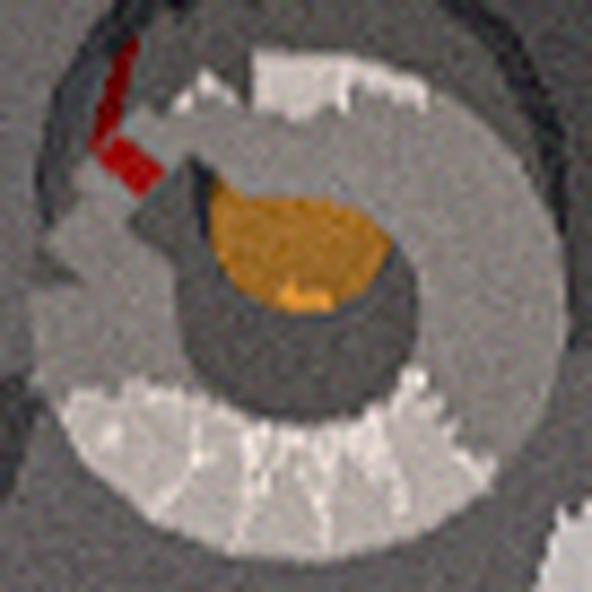

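```bash
python3 - <<'E'
from h import *
from scipy.optimize import least_squares
D={'hubA':((252,180),[(176,320),(185,372),(215,410),(265,432),(320,432),(415,360),(290,205),(205,250),(240,215),(350,212),(385,240)],
[(30,300),(35,355),(50,420),(105,140),(150,100),(230,65),(300,57),(400,77),(450,102),(500,145),(540,215),(560,280)],(456,467),[(398,472),(465,415)]),
'hubB':((246,180),[(182,340),(200,385),(245,412),(300,424),(360,412),(400,375),(418,300),(405,250),(390,225),(340,200),(280,195)],
[(567,300),(555,385),(495,475),(430,525),(370,552),(305,560),(235,553),(150,515),(70,435),(40,385),(35,320),(545,210),(500,145),(430,85),(340,52),(255,50)],(132,165),[(130,225),(190,158)])}
for n,(o,bore,rim,red,kw) in D.items():
    s=load(n)
    P=lambda q: plane(s,((q[0]+.5)/8.706-.5+o[0],(q[1]+.5)/8.706-.5+o[1]),80)[:2]
    cs=[]
    for pts in (bore,rim):
        X=np.array([P(q) for q in pts])
        f=least_squares(lambda p:np.hypot(*(X-p[:2]).T)-p[2],[588,111,15]); print(n,f.x,np.sqrt(np.mean(f.fun**2))); cs.append(f.x)
    c=cs[1][:2]
    for q in (red,np.mean(kw,0)): v=P(q)-c; print('  ang',np.arctan2(v[1],v[0]),np.hypot(*v))
    g=cen(mask(s['image'],(45,120,40),(80,255,255))); pz=plane(s,g[0],60); print('plunger',pz)
    print([round(v,1) for v in (P(red)-P(np.mean(kw,0)))])
E
```

```text
hubA [591.36946782 111.41029574  10.12717197] 0.18489029398197307
hubA [591.09526927 111.70632821  21.91810477] 0.18738580951015257
  ang -0.47746256000282106 18.830295369435913
  ang -0.47488985331119604 15.864447810380119
plunger [585.11488788 205.89000014  60.        ]
[np.float64(2.6), np.float64(-1.4)]
hubB [591.22236248 110.57694376  10.1217639 ] 0.1964536671292632
hubB [591.2266056  110.74392035  22.05500366] 0.2169267865173784
  ang -0.45595545169137164 18.371872413852945
  ang -0.4491719633044504 15.218670583004796
plunger [598.51801363 200.00923113  60.        ]
[np.float64(2.8), np.float64(-1.5)]
```

Hub centre (591.2, 111.2), keyway at about -0.465 rad. The camera bias is only about 0.5 mm towards tool +z. Now the adapter.

```bash
python3 - <<'E'
from h import *
pi=np.pi
r.reach([422,-31,190],[-pi/2,0,-1.15]); r.release(); r.pause(0.2); snap('wrist','adA'); print(r.current_time(),r.current_opening(),r.current_tcp_pos())
E
```

```text
12.7333 85.28457850196091 [421.99730806 -30.99857968 190.01898261]
```

View pics/adA.png

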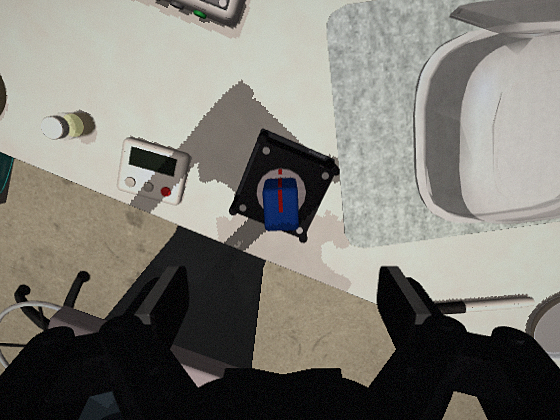

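```bash
python3 - <<'E'
from h import *
x=cv2.imread('pics/adA.png')[160:240,242:322]
cv2.imwrite('pics/c4.png',np.clip(cv2.resize(x,(560,560),interpolation=cv2.INTER_CUBIC).astype(float)*1.6,0,255).astype(np.uint8))
E
```

```text
(no output)
```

View pics/c4.png

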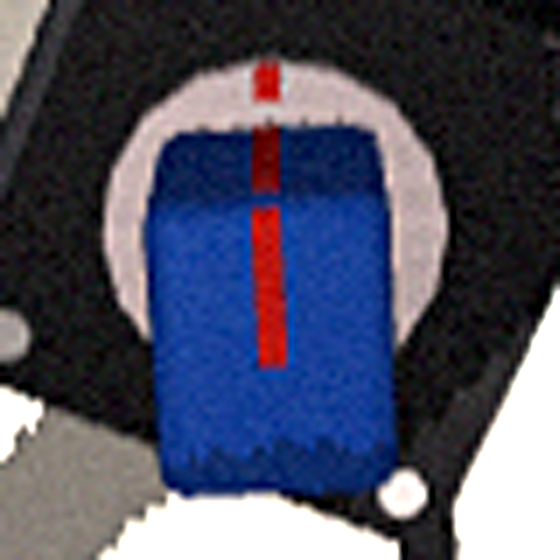

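```bash
python3 - <<'E'
from h import *
from scipy.optimize import least_squares
s=load('adA')
P=lambda q,z: plane(s,((q[0]+.5)/7-.5+242,(q[1]+.5)/7-.5+160),z)[:2]
c=[P(q,103) for q in [(148,203),(388,200),(400,487),(160,490)]]
print('top',np.mean(c,0),'w',np.linalg.norm(c[0]-c[1]),np.linalg.norm(c[2]-c[3]),'l',np.linalg.norm(c[0]-c[3]),np.linalg.norm(c[1]-c[2]))
v=(c[0]+c[1]-c[2]-c[3]);print('ang edges',np.arctan2(v[1],v[0]))
v=P((266,207),103)-P((272,367),103);print('ang line',np.arctan2(v[1],v[0]))
X=np.array([P(q,55) for q in [(104,225),(447,225),(190,80),(230,66),(310,66),(370,95),(420,150),(120,155),(437,280),(150,345),(395,345),(115,290)]])
f=least_squares(lambda p:np.hypot(*(X-p[:2]).T)-p[2],[422,-31,22]);print('flange',f.x,np.sqrt(np.mean(f.fun**2)))
v=P((267,80),55)-f.x[:2];print('ang',np.arctan2(v[1],v[0]),np.hypot(*v))
t=load('scene0');print([proj(t,(421.5,-30.5,z)) for z in (50,103)])
E
```

```text
top [424.98615378 -29.60301158] w 24.650157650335647 25.65696757930135 l 31.676958638285534 31.692099506000027
ang edges 0.45825911061891567
ang line 0.45380550740928666
flange [424.30334754 -29.57382656  21.39424803] 0.24714313275803287
ang 0.4573031957832471 19.26912860048314
[array([392.01521133, 220.03945014]), array([395.44708929, 193.45249027])]
```

```bash
python3 - <<'E'
from h import *
t=load('scene0')
for z in (97,103): 
  for x in (422.5,424.6): print(z,x,proj(t,(x,-29.6,z)))
for p in [(424.6,-29.6,50),(424.6,-29.6,103)]:
  print(proj(load('top0'),p))
x=cv2.imread('pics/scene0.png')[182:262,352:432]
cv2.imwrite('pics/c5.png',np.clip(cv2.resize(x,(560,560),interpolation=cv2.INTER_CUBIC).astype(float)*1.4,0,255).astype(np.uint8))
E
```

```text
97 422.5 [394.23016813 196.45173366]
97 424.6 [393.33374553 195.93081088]
103 422.5 [394.62711447 193.35814431]
103 424.6 [393.72680492 192.84071136]
[352.85119749 263.36637332]
[357.60037388 262.23547168]
```

View pics/c5.png

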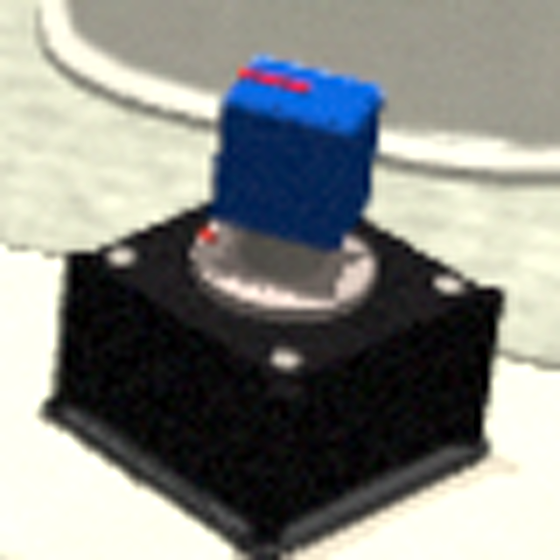

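The measured block is about 3% small, so its height is in doubt by a few mm. I'll take one more view from the opposite wrist heading, which gives stereo, and grasp from there.

```bash
python3 - <<'E'
from h import *
pi=np.pi
r.reach([423.5,-30,190],[-pi/2,0,0.457+pi/2]); r.pause(0.2); snap('wrist','adB'); print(r.current_time(),r.current_opening(),r.current_tcp_pos())
x=cv2.imread('pics/adB.png'); 
b=cen(mask(load('adB')['image'],(105,120,60),(125,255,255),(220,150,340,260)));print(b)
x=x[165:245,242:322]
cv2.imwrite('pics/c6.png',np.clip(cv2.resize(x,(560,560),interpolation=cv2.INTER_CUBIC).astype(float)*1.6,0,255).astype(np.uint8))
E
```

```text
15.6583 85.58365632485662 [423.51034838 -30.00844737 190.00215891]
(array([284.27360515, 214.23175966]), array([268, 196,  33,  36, 932], dtype=int32))
```

View pics/c6.png

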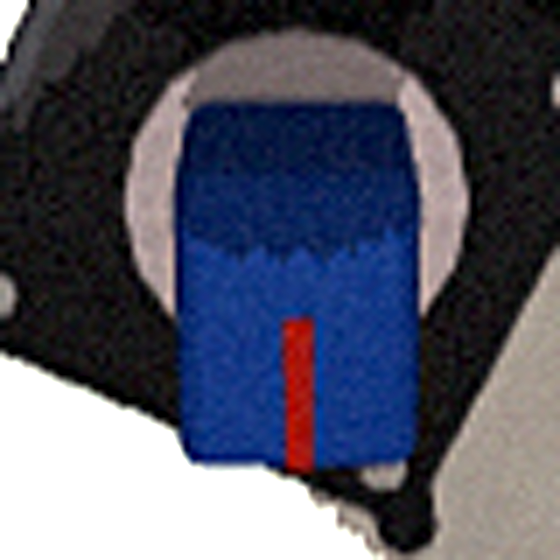

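```bash
python3 - <<'E'
from h import *
from scipy.optimize import least_squares
a=load('adA');b=load('adB')
pa=lambda q:((q[0]+.5)/7-.5+242,(q[1]+.5)/7-.5+160)
pb=lambda q:((q[0]+.5)/7-.5+242,(q[1]+.5)/7-.5+165)
for qa,qb in [((266,206),(299,468)),((272,367),(299,320))]:
    print('red',tri(ray(a,pa(qa)),ray(b,pb(qb))))
# lateral sides of top, opposing: key-end edge mid, other end
print('end+',tri(ray(a,pa((268,202))),ray(b,pb((299,466)))),'end-',tri(ray(a,pa((280,491))),ray(b,pb((299,177)))))
Fa=[(104,225),(447,225),(190,80),(230,66),(310,66),(370,95),(420,150),(120,155),(437,280),(150,345),(395,345),(115,290)]
Fb=[(126,200),(469,200),(140,265),(170,315),(455,260),(422,315),(150,115),(190,68),(240,38),(300,28),(360,40),(420,80),(455,140)]
for z in (47,50,53,55,57):
  o=[]
  for s,p,F in((a,pa,Fa),(b,pb,Fb)):
    X=np.array([plane(s,p(q),z)[:2] for q in F]);f=least_squares(lambda p:np.hypot(*(X-p[:2]).T)-p[2],[422,-31,22]);o+=list(np.round(f.x,2))
  print(z,o)
E
```

```text
red (array([438.32683228, -22.69117212, 101.66965036]), [np.float64(0.050732320328085244), np.float64(0.05073232032803706)])
red (array([422.89775588, -30.26779077, 102.81620946]), [np.float64(0.020196899919032816), np.float64(0.020196899919008585)])
end+ (array([438.51892883, -22.70964801, 100.68712833]), [np.float64(0.1564069454644965), np.float64(0.15640694546453854)]) end- (array([409.56874972, -36.97847469, 100.58417741]), [np.float64(0.15612550695040822), np.float64(0.15612550695040178)])
47 [np.float64(422.28), np.float64(-30.44), np.float64(22.01), np.float64(425.16), np.float64(-29.18), np.float64(22.18)]
50 [np.float64(423.04), np.float64(-30.11), np.float64(21.78), np.float64(424.42), np.float64(-29.56), np.float64(21.94)]
53 [np.float64(423.8), np.float64(-29.79), np.float64(21.55), np.float64(423.68), np.float64(-29.93), np.float64(21.71)]
55 [np.float64(424.3), np.float64(-29.57), np.float64(21.39), np.float64(423.19), np.float64(-30.18), np.float64(21.55)]
57 [np.float64(424.81), np.float64(-29.36), np.float64(21.24), np.float64(422.69), np.float64(-30.43), np.float64(21.4)]
```

Stereo gives the adapter axis at (423.8, -29.9), key heading 0.457 rad, top at z≈102. Now I'll grasp and lift it.

```bash
python3 - <<'E'
from h import *
pi=np.pi
o=[-pi/2,0,0.457+pi/2]
r.move_linear([423.75,-29.85,66],o,rate=120); print(r.current_time(),r.current_tcp_pos(),r.current_contact_force())
r.clamp(); print(r.current_time(),r.current_opening(),r.current_contact_force())
r.move_linear([423.75,-29.85,150],o,rate=120); print(r.current_time(),r.current_tcp_pos(),r.current_contact_force(),r.current_opening())
snap('wrist','held'); 
r.reach([591.2,111.2,150],[-pi/2,0,-0.465+pi/2]); print(r.current_time(),r.current_tcp_pos(),r.current_q())
snap('wrist','held2');snap('scene','s2')
E
```

```text
16.8417 [424.24613169 -30.0020178   66.50317843] [-0.45423644 -0.06666807 -0.38400313]
17.4167 25.547565413879337 [-1.28152374  0.37498255  4.87102945]
18.2667 [423.11930324 -29.66199576 149.2776908 ] [ 0.1681908  -0.63573032 -1.95665178] 25.135266879721552
19.4667 [590.53859578 110.78729748 149.32960016] [ 1.86597351e-04  4.12917805e-01  1.52127881e+00 -3.70986149e-04
  1.20901757e+00 -1.10635006e+00]
```

View pics/held2.png

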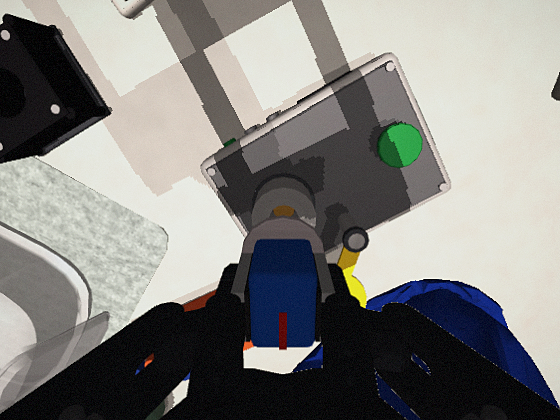

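View pics/s2.png

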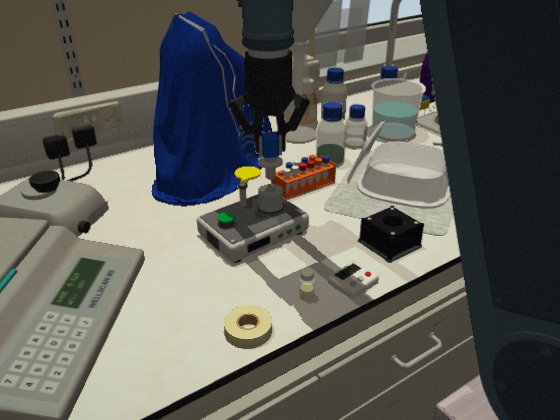

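The adapter is held upright, with the block at (283,290) and aligned over the hub at (284,205). Insert in force-limited stages.

```bash
python3 - <<'E'
from h import *
pi=np.pi
o=[-pi/2,0,-0.465+pi/2]
for z,rate in ((121,60),(112,25),(105,25)):
    h=r.move_linear([591.2,111.2,z],o,rate=rate,force_limit=12); p=r.current_tcp_pos()
    print(z,h,round(r.current_time(),2),np.round(p,2),np.round(r.current_contact_force(),2),np.round(r.current_ft_torque(),3))
    if h: break
snap('scene','s3');snap('wrist','w3')
E
```

```text
121 False 20.2 [591.19 111.2  120.75] [-0.29  0.   -1.07] [-0.017 -0.03  -0.032]
112 False 20.71 [591.18 111.23 111.88] [-0.31  0.41 -1.66] [ 0.033 -0.011  0.022]
105 False 21.14 [591.08 111.2  104.75] [-0.82 -0.28 -1.08] [-0.002 -0.019 -0.042]
```

The key passed the rim level with no contact force, so it is in the keyway. Now push against the spring.

```bash
python3 - <<'E'
from h import *
pi=np.pi
o=[-pi/2,0,-0.465+pi/2]
for z in (101,98.5):
    h=r.move_linear([591.2,111.2,z],o,rate=20,force_limit=25)
    print(z,h,round(r.current_time(),2),np.round(r.current_tcp_pos(),2),np.round(r.current_contact_force(),2),np.round(r.current_ft_torque(),3))
h=r.move_linear([591.2,111.2,91],o,rate=12,force_limit=20)
for i in range(3):
    print(h,round(r.current_time(),2),np.round(r.current_tcp_pos(),2),np.round(r.current_contact_force(),2),np.round(r.current_ft_torque(),3),r.current_opening()); r.pause(0.2)
snap('scene','s4');snap('wrist','w4')
a=cv2.imread('pics/s4.png')[130:260,190:320]
cv2.imwrite('pics/c7.png',np.hstack([cv2.resize(a,(420,420),interpolation=cv2.INTER_CUBIC),cv2.imread('pics/w4.png')[:,90:470]]))
E
```

```text
101 False 21.59 [591.68 111.22 101.71] [-0.75  0.39  5.01] [0.012 0.089 0.025]
98.5 False 21.87 [591.71 111.19  99.19] [-0.53  0.17  5.43] [ 0.032  0.194 -0.013]
True 22.32 [591.75 111.18  96.6 ] [-1.03 -0.26  7.05] [0.004 0.296 0.012] 25.140368651367762
True 22.52 [591.75 111.18  96.6 ] [-1.45  0.48  5.5 ] [-0.06   0.247  0.004] 25.329397237403825
True 22.72 [591.72 111.2   96.59] [-1.4  -0.12  5.92] [ 0.018  0.287 -0.027] 25.43944224361645
```

View pics/c7.png

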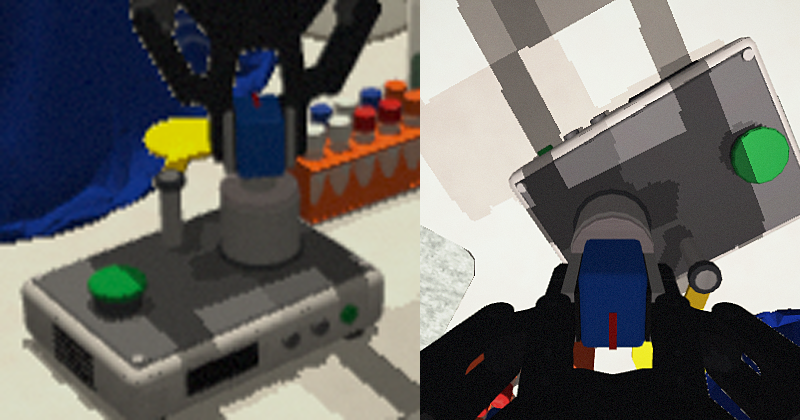

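```bash
python3 - <<'E'
from h import *
pi=np.pi
o=[-pi/2,0,-0.465+pi/2]
for z in (95.5,94.5):
    try: h=r.move_linear([591.2,111.2,z],o,rate=10)
    except r.MotionError as e: print(e)
    r.pause(0.3)
    print(z,round(r.current_time(),2),np.round(r.current_tcp_pos(),2),np.round(r.current_tool_rot(),4),np.round(r.current_contact_force(),2),np.round(r.current_ft_torque(),3))
E
```

```text
95.5 23.57 [591.73 111.2   96.51] [-1.5722e+00 -7.0000e-04  1.1058e+00] [-0.44 -0.11  6.78] [ 0.009  0.222 -0.006]
94.5 24.12 [591.8  111.2   96.33] [-1.5727e+00 -8.0000e-04  1.1059e+00] [-2.64  1.06 12.22] [-0.069  0.627 -0.006]
```

```bash
python3 - <<'E'
from h import *
pi=np.pi
o=[-pi/2,0,-0.465+pi/2]
r.move_linear([591.2,111.2,92.8],o,rate=10); r.pause(0.3)
for i in range(3): print(round(r.current_time(),2),np.round(r.current_tcp_pos(),2),np.round(r.current_tool_rot(),4),np.round(r.current_contact_force(),2),np.round(r.current_ft_torque(),3),r.current_opening()); r.pause(.1)
snap('scene','s5');snap('wrist','w5')
a=cv2.imread('pics/s5.png')[165:225,240:300];b=cv2.imread('pics/w5.png')[180:260,230:340]
cv2.imwrite('pics/c8.png',np.clip(np.hstack([cv2.resize(a,(350,480),interpolation=cv2.INTER_CUBIC)[:480],cv2.resize(b,(450,480),interpolation=cv2.INTER_CUBIC)]).astype(float)*1.6,0,255).astype(np.uint8))
E
```

```text
24.73 [591.85 111.19  96.25] [-1.5736e+00 -1.1000e-03  1.1060e+00] [-6.8  -0.45 22.32] [-0.143  1.313 -0.066] 25.87227756246511
24.83 [591.89 111.19  96.27] [-1.5736e+00 -1.1000e-03  1.1060e+00] [-6.   -1.41 21.28] [-0.103  1.377  0.02 ] 25.178150359653827
24.93 [591.84 111.19  96.26] [-1.5735e+00 -1.1000e-03  1.1060e+00] [-6.55 -1.19 21.92] [-0.112  1.343 -0.079] 25.501446782780302
```

View pics/c8.png

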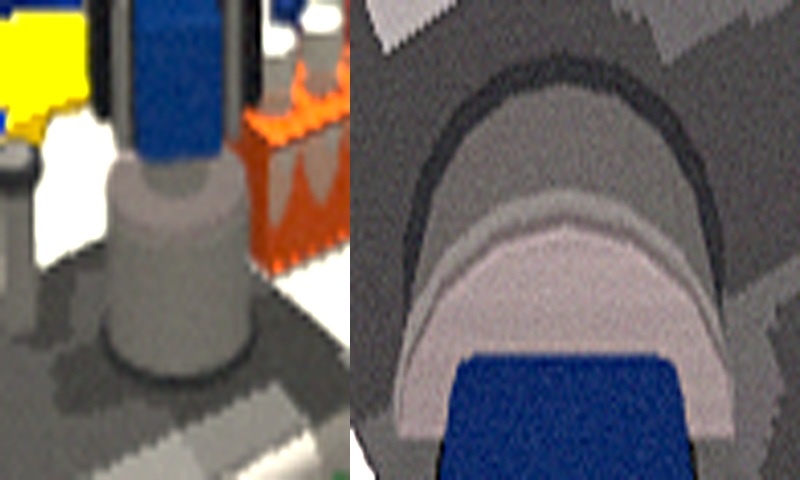

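The flange sits flush on the rim with no visible gap. It is at a hard stop: z moved only 0.06 mm for about 10 N more. Handing in.

```bash
python3 - <<'E'
from h import *
s=load('s5');s0=load('scene0')
g=cen(mask(s['image'],(45,120,60),(80,255,255),(200,190,250,240)));o,d=ray(s,g[0])
print('plunger px',g[0],'pred down',proj(s,(584.3,205.5,56)),'up',proj(s,(584.3,205.5,70)))
print('diff bystanders',np.abs(s['image'][255:350,220:380].astype(int)-s0['image'][255:350,220:380]).mean())
r.finish_job(); print(r.current_time())
E
```

```text
plunger px [225.63636364 216.91558442] pred down [225.9709607  216.77514709] up [225.49782504 209.89947431]
diff bystanders 30.182105263157894
the job is handed in; nothing more can be done
the job is handed in; nothing more can be done
```

I handed the job in at about 25 s of the 43 s allowed, with the adapter still gripped and pressed fully home. The robot gives no verdict.

**What I did:** I pressed the plunger with closed fingers until it hit its stop at z = 60 mm, and the cover swung clear. I found the hub, keyway and adapter from opposed wrist-camera views. I then lifted the adapter from its stand and lowered it with the key turned to the keyway. The key went in first time, so no turning search was needed, and I pushed on against the spring.

**Last checks:**
- **Seating:** the tool stopped firm at z = 96.3 mm, with about 22 N on the wrist sensor. The pictures show no gap between flange and rim.
- **Alignment:** the tool was tilted about 0.003 rad and within 0.7 mm of the measured hub centre.
- **Grip and plunger:** the fingers stood at 25–26 mm, the block's width. The plunger was still down: its picture row was 216.9, against 216.8 expected when down.

**Not confirmed:**
- **Bystanders:** my numeric image comparison of the timer, vial and tape area gave no answer. It read 30 grey levels, and shadows had moved over that area, so I don't trust it. By eye they stood where they started in a picture taken before the insertion, and the arm didn't go near them.
- **Side load:** the last push left about 6 N sideways and 1.3 N m on the wrist, and I did not trim it out.

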